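Run a glass jar down the jar slide and catch it softly

TASK

Press the red knob beside the sloping wooden jar slide fully down to drop the gate, and let the amber glass jar roll freely, untouched, past the orange line. Then meet it softly with the fingertips and go along with it (no bump against a still hand, no gripping), slowing it gradually so that it crosses the green line without having stopped, at a creep of about 10 cm/s, and bring it to a standstill between the green line and the steel end stop. Hold it still there for a good second, then take the hand away so that it rolls the last few centimetres to rest against the stop, and leave everything else alone.

Things in the scene. Friction and masses are not known exactly. Their poses are not given: they have to be found in the camera images.
- rack: Foot of the pale wooden jar slide (500 mm long along its y, 132 mm wide), fixed on the counter. Origin on the counter under its middle; frame level, z up, y towards the low end. The deck's top is 0.058 - slope*(y + 0.16) m above the counter at rack y (slope: see joint slope). Channel 108 mm wide between rims 18 mm high. The jar's centre runs at rack x = 0, 34 mm above the deck.
- jar: Fragile amber glass jar, brass lid, lying across the slide behind the gate (centre at rack y = -0.189); diameter 68, length 100 mm, about 0.45 kg (30 percent either way). Origin: its centre; its x along the jar, y and z turn as it rolls. Set free it speeds up by about 6.5*(slope - 0.02) m/s2. Never push or grip it with more than 8 N; slow it over half a second or more.
- slope (a joint): Set-up of the deck's tilt, already clamped, not to be changed: the deck falls at 0.043 rad + this value towards rack +y (0.034 to 0.052 rad in all), turning about an axle across the slide at rack y = -0.16.
- gate (a joint): Travel of the push-down gate, m: 0 = up, its aluminium bar stands 12 mm above the deck and holds the jar; 0.018 = fully down, below the deck, the jar runs free (from about 0.012). Takes about 4 N on the red knob, stays where it is left.
- gate_top (a point): Middle of the top face of the red knob (30 mm across) that pushes the gate down through a side bar. It stands beside the slide on its -x side at rack (-0.098, 0.012), 50 mm above the deck when up, and goes straight down 18 mm.
- line (a point): Middle of the orange line painted across deck and rims, on the deck, at rack x = 0, y = -0.060. The jar crosses it at 0.15 to 0.27 m/s, about a second after the gate drops.
- green (a point): Middle of the green line painted across deck and rims, on the deck, at rack x = 0, y = 0.117. From here to the stop the jar must never be faster than 0.18 m/s; before here it must not be stopped.
- stop (a point): Foot of the uphill face of the end stop (steel plate with black pad, 52 mm high, across the whole slide), on the deck at rack x = 0, y = 0.224. The jar touches it when its centre is at rack y = 0.191; unchecked it would hit at 0.3 to 0.4 m/s.
- pepper: Small spice jar with steel cap, 44 mm across, 85 mm high, beyond the slide; leave alone. Origin: centre of its underside.
- paprika: Small amber spice jar with red cap, 44 mm across, 85 mm high, beyond the slide; leave alone. Origin: centre of its underside.
- tin: Food tin with green label, 74 mm across, 80 mm high, beyond the slide; leave alone. Origin: centre of its underside.
- spoon: Spatula with dark handle and steel blade, 260 mm long, lying on the chopping board to the right; leave alone. Origin: middle of its underside.
Mind the look-alikes: they are no part of the job. What is shaped like the jar but purple is not meant.

How it is judged:
On the way, in this order (a step that is already met when the one before it is completed fails the run):
1. the gate is pushed down (value of joint gate above 0.014 m).
2. the jar rolls past the orange line at full speed (y of jar in the frame of rack between -0.054 and 0.1 m and linear speed of jar above 0.13 m/s).
3. the jar is slowed gradually: it moves on at 0.075 to 0.125 m/s for a moment (0.1 s) (y of jar in the frame of rack above -0.054 m and linear speed of jar between 0.075 and 0.125 m/s), for 0.1 s.
4. then on at 0.025 to 0.065 m/s for a moment (0.1 s) (y of jar in the frame of rack above -0.054 m and linear speed of jar between 0.025 and 0.065 m/s), for 0.1 s.
5. the jar is held at a standstill (under 0.02 m/s) between the green line and the end stop, not touching the stop, for most of a second (y of jar in the frame of rack between 0.115 and 0.186 m and linear speed of jar below 0.02 m/s), for 0.8 s.
At the end, for the whole second after the job is handed in: The jar lies at rest (under 0.02 m/s) in the channel against the end stop, its centre within 10 mm of where it touches the stop, square to the slide within 0.15 rad, with the gate still down (y of jar in the frame of rack between 0.182 and 0.202 m and z of jar in the frame of rack between 0.06 and 0.085 m and angle between the x axis of jar and the x axis of rack, either way round below 0.15 rad and linear speed of jar below 0.02 m/s and value of joint gate above 0.014 m).
It fails at once if the robot touches the jar before it has passed the orange line (y of jar in the frame of rack below -0.061 m and contact force between any of the arm, the fingers and jar above 0.3 N).
It fails at once if the robot bumps, pushes or grips the jar with more than 8 N (contact force between any of the arm, the fingers and jar above 8 N).
It fails at once if the jar is still fast on the last stretch (beyond the green line at more than 0.18 m/s), or slams into the end stop (y of jar in the frame of rack above 0.115 m and linear speed of jar above 0.18 m/s).
It fails at once if the jar is stopped dead or pushed back before the green line (under 0.015 m/s between the two lines) (y of jar in the frame of rack between -0.056 and 0.123 m and linear speed of jar below 0.015 m/s).
It fails at once if a spice jar, the tin or the spatula is disturbed (moved 20 mm) (distance of any of pepper, paprika, tin, spoon from where it was at the start of the episode above 0.02 m).
It also fails if it takes over 32 s, if anything falls off the work surface, if the arm or the gripper's body presses on something with over 40 N, if the wrist force passes 120 N, or if a joint passes its speed limit or range.

ROBOT

A 7-joint arm with a two-finger parallel gripper is mounted at the origin on the work surface. World frame = base frame: x ahead of the robot, y to its left, z up, the work surface at z = 0. Lengths are in m, angles in rad, forces in N, time in s.
With the tool pointing down it reaches from about 0.35 to 0.775 m from the base axis. Payload 3.1 kg.
Tool frame: the origin (TCP) lies on the centre line of the jaws, within the pads' length; the fingertips stand 19 mm ahead of it and the grasp point (between the pads) is the TCP (arm.tip_extent is the distance from the TCP to the fingertips, in m); z points along the fingers, y is the line along which they close (so a half turn about z gives the same grasp; the last joint's range is limited). The gripper opens to 85 mm and grips with 20 to 120 N. Pads are 22 mm wide; open, the fingers measure 114 mm over their backs; the gripper's body (76 mm by 85 mm) begins 54 mm behind the grasp point. The pads swing forward as they close: fully open they stand 13 mm farther back than shut.
Start: joints at [-1.222, 0.311, 0.014, 1.512, -0.004, 1.319, -0.027], TCP at [0.209, 0.509, 0.214] pointing down, gripper open.
Joint ranges: [-2.7, 2.7], [-0.3, 1.91], [-1.27, 1.3], [0.12, 2.57], [-1.44, 4.58], [0.2, 2.03], [-3.05, 3.05]. Speed limits (rad/s): [2.79, 2.79, 3.14, 3.14, 3.14, 3.14, 3.14].

INTERFACE

Orientations are given as a 3x3 rotation matrix whose columns are the frame's x, y, z axes.
In Python, from plant import get_state, eyes, arm gives the robot as it stands. The module is installed in compiled form; this text tells all that it offers.
- The arm moves only by the shell command python3 -m handwheel 'ROWS' [OPENING] [FORCE]. ROWS is JSON, a list of rows, each an object with "travel": the shift along the world's x, y, z in m, a list of three; "yaw": the turn about the world's z in degrees. In form: [{"travel": [tx, ty, tz], "yaw": yaw}, ...]. A call has 1 to 10 rows; each row shifts and turns the commanded pose from where the row before left it; what a row does not reach is not made up. A row lasts 1/10 s, in which the tool goes at most 50 mm and 8.59 degrees, less where a joint would pass 70% of its speed; a pose out of reach is approached as far as the arm can. A call with a gripper value outside its range is refused whole. OPENING is the opening, from 0 (shut) to 1 (fully open), set as the call begins (- or left out, the last holds). The fingers move at their own pace and stop on an object; FORCE is the grip in N (left out, the last holds). Time passes only in rows, so rows that do not move let the fingers close. It gives the time, the measured TCP pose, the force, the opening and the grip force at its end, in the units of the state.
- get_state(): the state, without advancing time (a new reading comes with each control period).
- eyes.capture(name): name is "scene" or "top" or "wrist"; returns a dict with "color" (384x512x3 uint8, red, green, blue), "camera_matrix" (3x3 intrinsics, pixels), "position" and "orientation" of the camera in the world; the wrist camera has in their place "T_tool_cam" (4x4, takes a point from camera to tool coordinates, whose origin is the TCP and whose axes are the flange's). Camera axes: x right, y down, z forward; pixel columns grow to the right and rows downward; lengths in m; the calibration is good to about 2 mm. A picture is of the moment at which its call begins: read the wrist's pose just before it. There is no depth.
- arm.job_done(): hands the job in; it is judged then, once.
The state is a dict: "t": time; "q": joint angles; "joint_vel": joint speeds; "joint_torque": joint torques, N m; "position": TCP position; "ee_rot": TCP orientation; "contact_force": force on the tool from outside, world axes, zero at the start; "ft_torque": the same for the moment, N m; "width": finger opening in m; "grip_force": force on a finger pad.
Only numpy, scipy, OpenCV 4.12 (cv2) and the standard library are available. Lean on these libraries where they do the work, as an engineer would, in place of code of your own. Each camera call takes 0.05 s, during which the arm holds its last target. There are 200 camera calls.

## Working session

There is one attempt and no reset: what is moved stays moved. The work goes in short steps, Python scripts to look and compute and a shell command to move; the robot and the scene stay as the last step left them, time stands still between calls to the robot, and variables do not carry over. Pictures are saved under pics/ and viewed, at most 14 in all, crops included, and the job is handed in when it is done.

```bash
mkdir -p pics
python3 - <<'E'
from plant import get_state, eyes, arm
import cv2,numpy as np
s=get_state();print(s['t'],s['position'],s['ee_rot'],s['width'],s['contact_force'],arm.tip_extent)
for n in ['scene','top']:
    d=eyes.capture(n);cv2.imwrite(f'pics/{n}0.png',cv2.cvtColor(d['color'],cv2.COLOR_RGB2BGR))
    print(n,d['camera_matrix'].tolist(),d['position'],np.round(d['orientation'],4).tolist())
    np.savez(f'{n}.npz',K=d['camera_matrix'],p=d['position'],R=d['orientation'])
E
```

```text
0.0 [0.2091994  0.50778803 0.21271132] [[-9.24609215e-01  3.80916114e-01 -8.44733257e-04]
 [ 3.80917042e-01  9.24606458e-01 -2.25936965e-03]
 [-7.95844806e-05 -2.41080729e-03 -9.99997091e-01]] 0.0851708151906754 [ 0.01184469 -0.56014202 -0.27632469] 0.019
scene [[453.01843599460165, 0.0, 256.09506590636425], [0.0, 453.01843599460165, 199.37389691603485], [0.0, 0.0, 1.0]] [ 1.70131053 -0.2648786   0.97485038] [[0.0819, 0.631, -0.7715], [0.9966, -0.0445, 0.0694], [0.0095, -0.7745, -0.6325]]
top [[469.6894733666124, 0.0, 261.5388899215039], [0.0, 469.6894733666124, 192.33390144287745], [0.0, 0.0, 1.0]] [ 0.44823035 -0.14541825  1.53947588] [[0.0026, -0.9941, 0.108], [-1.0, -0.0022, 0.0043], [-0.0041, -0.108, -0.9941]]
```

View pics/scene0.png

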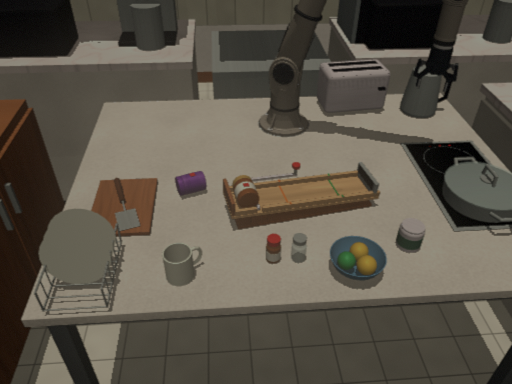

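View pics/top0.png

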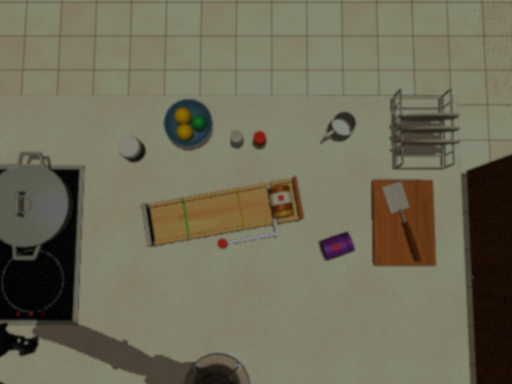

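Run:
```python
import cv2
a=cv2.imread('pics/top0.png')[165:260,130:320];cv2.imwrite('pics/topc.png',cv2.resize(a,None,fx=4.2,fy=4.2,interpolation=cv2.INTER_CUBIC))
a=cv2.imread('pics/scene0.png')[150:230,215:390];cv2.imwrite('pics/scenec.png',cv2.resize(a,None,fx=4.5,fy=4.5,interpolation=cv2.INTER_CUBIC))
```

```text
(no output)
```

View pics/topc.png

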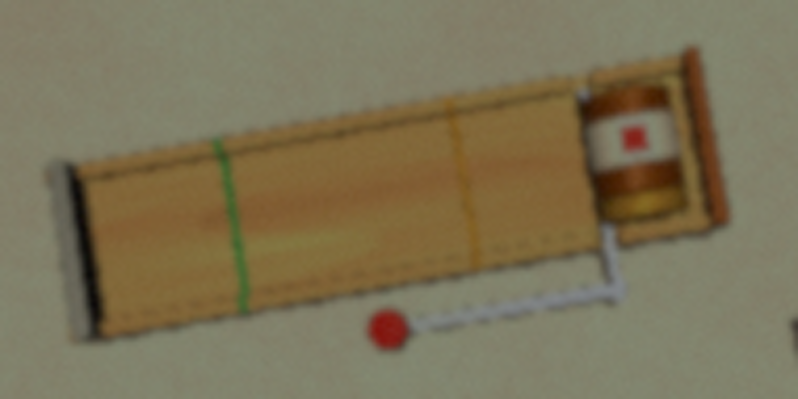

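View pics/scenec.png

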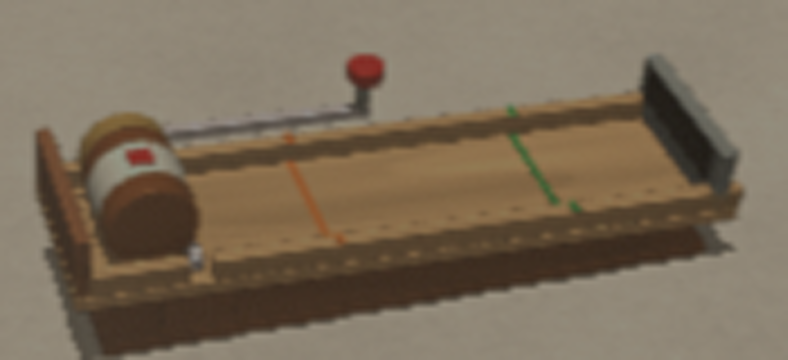

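The jar to use is the amber one with the white label on the slide, at top (282,200). Look-alikes are the purple jar at (337,246) and the paprika at (260,138). In the top view the knob is red at (222,243), easily confused with the paprika's red cap. The crops confirm it: the jar lies behind the gate, with the orange line near (241,208) and the green line near (184,219).

```bash
cat > h.py <<'E'
import numpy as np,cv2
from scipy.optimize import least_squares
C={n:np.load(f'{n}.npz') for n in('top','scene')}
def proj(n,P):
    c=C[n];q=(np.atleast_2d(P)-c['p'])@c['R'];q=q@c['K'].T;return q[:,:2]/q[:,2:]
def deck(y,s):return .058-s*(y+.16)
def world(p,r):
    c,s=np.cos(p[2]),np.sin(p[2]);r=np.atleast_2d(r)
    return np.c_[p[0]+c*r[:,0]-s*r[:,1],p[1]+s*r[:,0]+c*r[:,1],r[:,2]]
E
python3 - <<'E'
from h import *
T=[((215,140),(.066,.117,.018)),((244,312),(-.066,.117,.018)),((450,98),(.066,-.06,.018)),((478,265),(-.066,-.06,.018)),((388,329),(-.098,.012,.048)),((636,151),(0,-.189,.034))]
S=[((511,108),(-.06,.117,.018)),((575,208),(.06,.117,.018)),((288,136),(-.06,-.06,.018)),((341,240),(.06,-.06,.018)),((365,70),(-.098,.012,.045)),((138,185),(0,-.189,.034))]
def pts(L,p,s):
    return world(p,[(x,y,deck(y,s)+h) for _,(x,y,h) in L])
cv=lambda L,k,o:(np.array([l[0] for l in L])+.5)/k-.5+np.array(o)
tu,su=cv(T,4.2,(130,165)),cv(S,4.5,(215,150))
def res(v):return np.r_[(proj('top',pts(T,v,v[3]))-tu).ravel(),(proj('scene',pts(S,v,v[3]))-su).ravel(),(v[3]-.043)/.006]
r=least_squares(res,[.5,0,.15,.043],loss='soft_l1');p=r.x;print(p,np.round(res(p),1))
np.save('p.npy',p)
J=np.linalg.inv(r.jac.T@r.jac);print(np.sqrt(np.diag(J))*.6)
s=p[3];op=.0325
print('knob',world(p,[-.098,.012,deck(.012,s)+.05]),'TCP over knob',world(p,[-.098+op,.012,deck(.012,s)+.05+.019]))
for y in(.0,.02,.195):print(y,world(p,[0,y,deck(y,s)+.014+.019]))
print('yhat',-np.sin(p[2]),np.cos(p[2]),np.degrees(p[2]))
E
```

```text
[ 0.54811786 -0.01221365  0.17922451  0.04652558] [ 0.4 -0.6  0.2 -0.3 -0.5 -0.7  0.   0.9 -0.3 -0.1 -0.4 -0.6 -0.2  0.2
 -0.5 -0.9  0.1 -0.4 -0.4 -1.3  0.2 -0.9  0.1  0.2  0.6]
[0.00082076 0.0006138  0.00576181 0.00382289]
knob [[ 0.4495484  -0.01787599  0.0999976 ]] TCP over knob [[ 0.48152782 -0.01208233  0.1189976 ]]
0.0 [[ 0.54811786 -0.01221365  0.08355591]]
0.02 [[0.54455253 0.00746599 0.0826254 ]]
0.195 [[0.51335588 0.17966288 0.07448342]]
yhat -0.17826656006090105 0.983982232341648 10.268808086137065
```

```bash
python3 -m handwheel '[{"travel":[0.017,-0.0325,-0.003],"yaw":-3.6},{"travel":[0.017,-0.0325,-0.003],"yaw":-3.6},{"travel":[0.017,-0.0325,-0.003],"yaw":-3.6},{"travel":[0.017,-0.0325,-0.003],"yaw":-3.6},{"travel":[0.017,-0.0325,-0.003],"yaw":-3.6},{"travel":[0.017,-0.0325,-0.003],"yaw":-3.6},{"travel":[0.017,-0.0325,-0.003],"yaw":-3.6},{"travel":[0.017,-0.0325,-0.003],"yaw":-3.6},{"travel":[0.017,-0.0325,-0.003],"yaw":-3.6},{"travel":[0.017,-0.0325,-0.003],"yaw":-3.6}]' 0.6 20
python3 -m handwheel '[{"travel":[0.017,-0.0325,-0.003],"yaw":-3.6},{"travel":[0.017,-0.0325,-0.003],"yaw":-3.6},{"travel":[0.017,-0.0325,-0.003],"yaw":-3.6},{"travel":[0.017,-0.0325,-0.003],"yaw":-3.6},{"travel":[0.017,-0.0325,-0.003],"yaw":-3.6},{"travel":[0.017,-0.0325,-0.003],"yaw":-3.3},{"travel":[0,0,0],"yaw":0},{"travel":[0,0,0],"yaw":0}]'
cat >> h.py <<'E'
from plant import get_state,eyes
p=np.load('p.npy') 
def st():
    s=get_state();d=s['position'][:2]-p[:2];c,n=np.cos(p[2]),np.sin(p[2])
    R=s['ee_rot'];x,y=c*d[0]+n*d[1],-n*d[0]+c*d[1]
    print('t %.2f rack x %.4f y %.4f tip-deck %.4f pos'%(s['t'],x,y,s['position'][2]-.019-deck(y,p[3])),np.round(s['position'],4),'yaw err %.2f'%(np.degrees(np.arctan2(R[1,1],R[0,1])-p[2])),'F',np.round(s['contact_force'],2),'w %.4f'%s['width'],'Frack y %.2f'%(-n*s['contact_force'][0]+c*s['contact_force'][1]))
E
python3 - <<'E'
from h import *
st()
for n in('wrist','scene'):
    d=eyes.capture(n);a=cv2.cvtColor(d['color'],cv2.COLOR_RGB2BGR)
    if n=='scene':a=cv2.resize(a[90:230,210:390],None,fx=4,fy=4,interpolation=cv2.INTER_CUBIC)
    cv2.imwrite(f'pics/{n}1.png',a)
E
```

```text
t: 1.1
position: [0.3796, 0.182, 0.1834]
ee_rot: [[-0.522, 0.853, -0.0], [0.853, 0.522, -0.0], [0.0, -0.0, -1.0]]
contact_force: [1.3, 0.7, -0.4]
width: 0.0514
grip_force: 0.0
t: 1.9
position: [0.4811, -0.0122, 0.1653]
ee_rot: [[-0.177, 0.984, -0.001], [0.984, 0.177, -0.0], [0.0, -0.001, -1.0]]
contact_force: [-0.0, 1.0, 0.2]
width: 0.0512
grip_force: 0.0
t 1.90 rack x -0.0660 y 0.0119 tip-deck 0.0963 pos [ 0.4811 -0.0122  0.1653] yaw err -0.08 F [-0.01  1.01  0.19] w 0.0512 Frack y 1.00
```

View pics/wrist1.png

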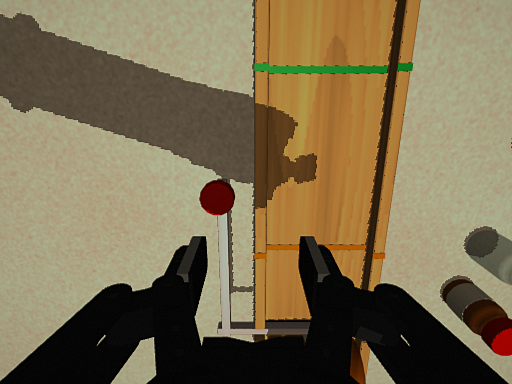

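View pics/scene1.png

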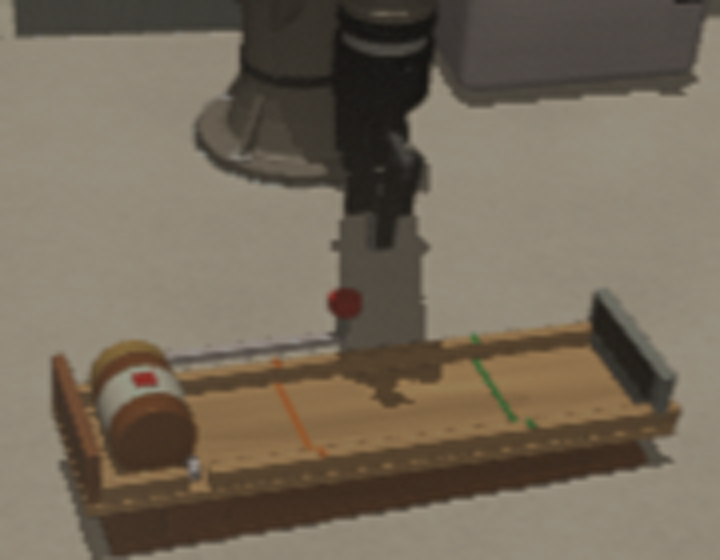

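Run:
```python
from h import *
s=get_state();d=eyes.capture('wrist');T=d['T_tool_cam'];K=d['camera_matrix'];print(np.round(T,3).tolist(),np.round(K,1).tolist())
R=s['ee_rot']@T[:3,:3];o=s['position']+s['ee_rot']@T[:3,3]
def pw(P):
    q=(np.atleast_2d(P)-o)@R@K.T;return q[:,:2]/q[:,2:]
obs=np.array([[256,67],[412,67],[256,256],[384,256],[217,197]])
rk=[(-.066,.117,.018),(.066,.117,.018),(-.066,-.06,.018),(.066,-.06,.018),(-.098,.012,.05)]
f=lambda p:pw(world(p,[(x,y,deck(y,p[3])+h) for x,y,h in rk]))
print(np.round(f(p)-obs,1))
r=least_squares(lambda v:np.r_[(f(v)-obs).ravel()/3,(v-p)/[.001,.001,.005,.003]],p);print(r.x,np.round(f(r.x)-obs,1))
for u in [(194,240),(308,240)]:
  for zt in(.010,.019):
    ray=T[:3,:3]@np.linalg.inv(K)@[*u,1];k=(zt-T[2,3])/ray[2];print(u,zt,(T[:3,3]+k*ray)[:2])
```

```text
[[-0.001, -0.948, -0.317, 0.082], [1.0, -0.001, -0.001, -0.001], [0.0, -0.317, 0.948, -0.16], [0.0, 0.0, 0.0, 1.0]] [[284.3, 0.0, 252.6], [0.0, 284.3, 190.7], [0.0, 0.0, 1.0]]
[[-2.2  2.7]
 [-3.2  3. ]
 [-2.7  0.7]
 [-1.4  1. ]
 [-1.3  3.3]]
[ 0.54871208 -0.01124088  0.17804696  0.04623556] [[-1.2  1.5]
 [-2.   2. ]
 [-2.  -0.1]
 [-0.7  0.3]
 [-0.4  2.2]]
(194, 240) 0.01 [-0.00972154 -0.04016175]
(194, 240) 0.019 [-0.01457374 -0.04224642]
(308, 240) 0.01 [-0.00978563  0.03615609]
(308, 240) 0.019 [-0.01464122  0.03811166]
```

Run:
```python
from h import *
p=p*0+[.5487,-.0112,.178,.0462];np.save('p.npy',p)
u=((np.array([385,248])+.5)/4-.5+[210,90]);print(u)
for x in(-.102,-.03):
  for z in(.14,.146,.15,.16,.17):print(x,z,proj('scene',world(p,[x,.012,z])).round(1))
a=cv2.imread('pics/wrist1.png')[200:384,90:410];cv2.imwrite('pics/w1c.png',cv2.resize(a,None,fx=2.5,fy=2.5))
```

```text
[305.875 151.625]
-0.102 0.14 [[296.8 152.6]]
-0.102 0.146 [[296.9 151.1]]
-0.102 0.15 [[297.  150.1]]
-0.102 0.16 [[297.2 147.5]]
-0.102 0.17 [[297.4 144.9]]
-0.03 0.14 [[304.  164.6]]
-0.03 0.146 [[304.1 163. ]]
-0.03 0.15 [[304.2 162. ]]
-0.03 0.16 [[304.5 159.4]]
-0.03 0.17 [[304.7 156.8]]
```

View pics/w1c.png

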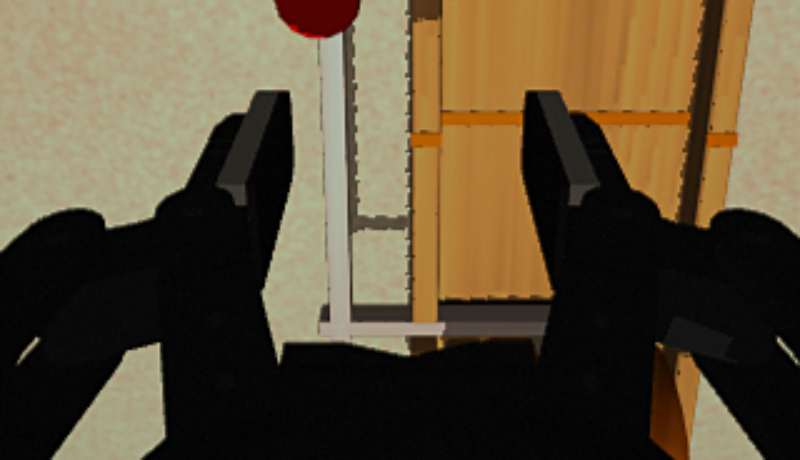

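```bash
python3 -m handwheel '[{"travel":[0,0,-0.014],"yaw":0},{"travel":[0,0,-0.014],"yaw":0},{"travel":[0,0,-0.012],"yaw":0},{"travel":[0,0,0],"yaw":0}]'
python3 -m handwheel '[{"travel":[0,0,-0.004],"yaw":0},{"travel":[0,0,0],"yaw":0}]'
python3 -m handwheel '[{"travel":[0,0,-0.004],"yaw":0},{"travel":[0,0,0],"yaw":0}]'
python3 - <<'E'
from h import *
st()
a=cv2.cvtColor(eyes.capture('scene')['color'],cv2.COLOR_RGB2BGR)
cv2.imwrite('pics/s2.png',cv2.resize(a[110:210,230:370],None,fx=5.5,fy=5.5,interpolation=cv2.INTER_CUBIC))
E
```

```text
t: 2.45
position: [0.4797, -0.0102, 0.1242]
ee_rot: [[-0.181, 0.983, -0.004], [0.983, 0.181, 0.0], [0.001, -0.004, -1.0]]
contact_force: [0.4, -0.3, 0.3]
width: 0.0512
grip_force: 0.0
t: 2.65
position: [0.4816, -0.0112, 0.1219]
ee_rot: [[-0.179, 0.984, 0.0], [0.984, 0.179, 0.0], [0.0, 0.0, -1.0]]
contact_force: [1.1, 0.3, 0.8]
width: 0.0513
grip_force: 0.0
t: 2.85
position: [0.4814, -0.0114, 0.1177]
ee_rot: [[-0.179, 0.984, -0.0], [0.984, 0.179, 0.0], [0.0, -0.0, -1.0]]
contact_force: [0.4, 0.3, -0.9]
width: 0.0511
grip_force: 0.0
t 2.85 rack x -0.0663 y 0.0117 tip-deck 0.0486 pos [ 0.4814 -0.0114  0.1177] yaw err 0.11 F [ 0.45  0.29 -0.91] w 0.0511 Frack y 0.20
```

View pics/s2.png

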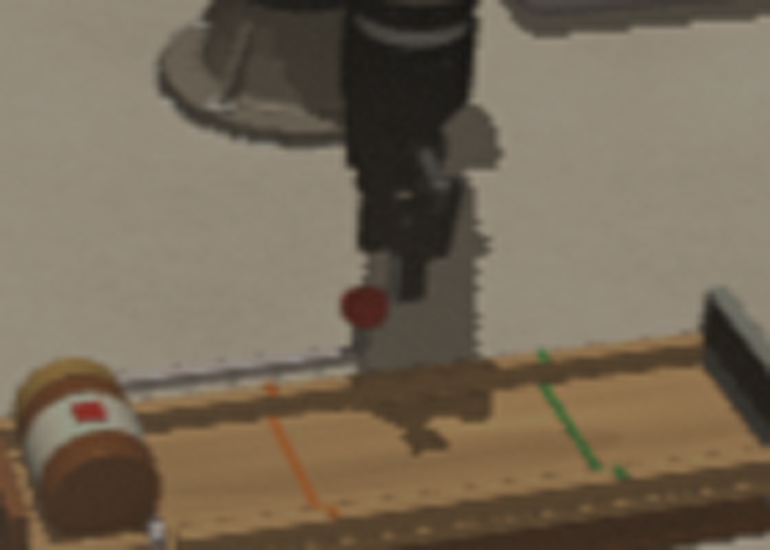

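```bash
python3 -m handwheel '[{"travel":[0,0,-0.004],"yaw":0},{"travel":[0,0,0],"yaw":0}]'|sed -n '2p;4p'
python3 -m handwheel '[{"travel":[0,0,-0.004],"yaw":0},{"travel":[0,0,0],"yaw":0}]'|sed -n '2p;4p'
```

```text
position: [0.4811, -0.0114, 0.1134]
contact_force: [0.2, -0.4, 0.3]
position: [0.481, -0.0114, 0.1093]
contact_force: [-0.0, 0.5, 0.3]
```

The fingertips went past the height where the stated 19 mm would have them touch the knob. The pictures put them about 20 mm behind the TCP, so I'll lower further and feel for the knob.

```bash
python3 -m handwheel '[{"travel":[0,0,-0.01],"yaw":0},{"travel":[0,0,-0.01],"yaw":0},{"travel":[0,0,0],"yaw":0}]'|sed -n '2p;4p'
python3 -m handwheel '[{"travel":[0,0,-0.003],"yaw":0},{"travel":[0,0,0],"yaw":0}]'|sed -n '2p;4p'
python3 -m handwheel '[{"travel":[0,0,-0.003],"yaw":0},{"travel":[0,0,0],"yaw":0}]'|sed -n '2p;4p'
python3 -m handwheel '[{"travel":[0,0,-0.003],"yaw":0},{"travel":[0,0,0],"yaw":0}]'|sed -n '2p;4p'
```

```text
position: [0.4797, -0.0113, 0.0879]
contact_force: [-0.3, 0.3, -0.4]
position: [0.4813, -0.0115, 0.0865]
contact_force: [-0.2, -0.8, -0.7]
position: [0.4814, -0.0114, 0.0837]
contact_force: [0.5, -0.0, -0.0]
position: [0.4818, -0.0115, 0.0808]
contact_force: [0.1, 0.0, 0.1]
```

```bash
python3 -m handwheel '[{"travel":[0,0,-0.003],"yaw":0},{"travel":[0,0,0],"yaw":0}]'|sed -n '2p;4p'
python3 -m handwheel '[{"travel":[0,0,-0.003],"yaw":0},{"travel":[0,0,0],"yaw":0}]'|sed -n '2p;4p'
python3 - <<'E'
from h import *
st()
a=cv2.cvtColor(eyes.capture('wrist')['color'],cv2.COLOR_RGB2BGR)
cv2.imwrite('pics/w3.png',a)
E
```

```text
position: [0.4817, -0.0115, 0.0777]
contact_force: [0.3, -0.5, 0.1]
position: [0.4814, -0.0115, 0.0745]
contact_force: [0.8, -0.2, -0.9]
t 4.60 rack x -0.0663 y 0.0116 tip-deck 0.0054 pos [ 0.4814 -0.0115  0.0745] yaw err 0.11 F [ 0.77 -0.23 -0.93] w 0.0512 Frack y -0.37
```

View pics/w3.png

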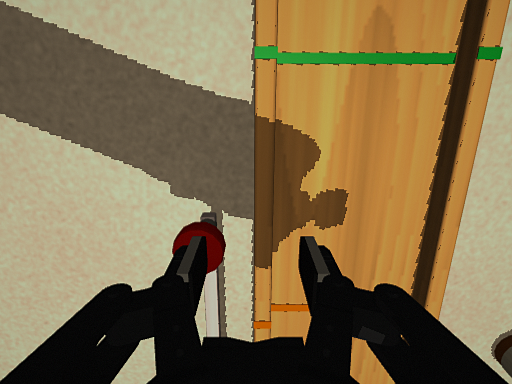

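The tip is right above the knob: knob at about (199,246), tip at (195,240). I'll touch it in small steps.

```bash
python3 -m handwheel '[{"travel":[0,0,-0.003],"yaw":0},{"travel":[0,0,0],"yaw":0}]'|sed -n '2p;4p'
python3 -m handwheel '[{"travel":[0,0,-0.003],"yaw":0},{"travel":[0,0,0],"yaw":0}]'|sed -n '2p;4p'
```

```text
position: [0.4813, -0.0114, 0.0715]
contact_force: [0.6, -0.3, -0.1]
position: [0.4814, -0.0115, 0.0685]
contact_force: [0.3, 0.2, -0.8]
```

```bash
python3 -m handwheel '[{"travel":[0,0,-0.003],"yaw":0},{"travel":[0,0,0],"yaw":0}]'|sed -n '2p;4p'
```

```text
position: [0.4814, -0.0115, 0.0655]
contact_force: [1.0, 0.2, 0.2]
```

```bash
python3 -m handwheel '[{"travel":[0,0,-0.002],"yaw":0},{"travel":[0,0,0],"yaw":0}]'|sed -n '2p;4p'
```

```text
position: [0.4815, -0.0115, 0.0636]
contact_force: [-0.1, 0.3, 0.3]
```

Run:
```python
from h import *
from scipy import ndimage
def red(n,a):
    h=cv2.cvtColor(a,cv2.COLOR_BGR2HSV);m=((h[...,0]<6)|(h[...,0]>174))&(h[...,1]>150)&(h[...,2]>50)
    l,k=ndimage.label(m)
    for i in range(1,k+1):
        ys,xs=np.where(l==i)
        if len(ys)>8:print(n,len(ys),xs.mean().round(1),ys.mean().round(1),xs.min(),xs.max(),ys.min(),ys.max())
red('scene0',cv2.imread('pics/scene0.png'));red('top0',cv2.imread('pics/top0.png'));red('w3',cv2.imread('pics/w3.png'))
for n in('scene','wrist'):
    a=cv2.cvtColor(eyes.capture(n)['color'],cv2.COLOR_RGB2BGR);cv2.imwrite(f'pics/{n}4.png',a);red(n,a)
```

```text
scene0 32 295.9 164.9 293 299 163 167
scene0 10 192.1 174.1 190 194 173 175
scene0 100 273.4 238.5 268 279 234 243
top0 111 259.1 137.4 254 264 132 143
top0 16 280.5 197.5 279 282 196 199
top0 58 221.9 243.0 218 226 239 247
top0 23 335.9 246.6 334 338 244 249
top0 11 17.6 313.5 16 19 312 315
top0 12 30.5 313.5 29 32 312 315
w3 1090 203.4 242.0 173 223 222 272
scene 18 295.4 170.6 293 298 168 172
scene 9 191.9 174.1 190 193 173 175
scene 98 273.4 238.5 268 279 234 243
wrist 1081 203.5 242.7 172 223 223 273
```

```bash
cat >> h.py <<'E'
def jar(n=1,save=None):
    # jar y in rack from white label blob in the top view
    out=[]
    for _ in range(n):
        t=get_state()['t'];a=eyes.capture('top')['color']
        if save:cv2.imwrite(save,cv2.cvtColor(a,cv2.COLOR_RGB2BGR))
        out.append((t,*jarpx(a)))
    return out
def jarpx(a):
    h=cv2.cvtColor(a,cv2.COLOR_RGB2HSV);yy,xx=np.mgrid[:384,:512]
    ys=np.linspace(-.21,.2,206);P=proj('top',world(p,[(.008,y,deck(y,p[3])+.06) for y in ys]))
    d=np.hypot(xx[...,None]-P[:,0],yy[...,None]-P[:,1]);k=d.argmin(-1);near=d.min(-1)<7
    m=near&(h[...,1]<70)&(h[...,2]>95)
    return int(m.sum()),(float(ys[k[m]].mean()) if m.any() else None)
E
python3 - <<'E'
from h import *
a=cv2.cvtColor(cv2.imread('pics/top0.png'),cv2.COLOR_BGR2RGB);print(jarpx(a))
for x in(196,200,204,208):print(a[x,276:290].tolist()[::3])
print(jar(1,'pics/top5.png'));st()
E
```

```text
(159, -0.1883270440251572)
[[127, 126, 104], [129, 58, 47], [130, 54, 46], [129, 130, 109], [125, 118, 97]]
[[130, 129, 107], [128, 78, 66], [127, 84, 74], [126, 125, 107], [127, 122, 100]]
[[106, 94, 73], [109, 86, 65], [110, 75, 49], [89, 51, 23], [77, 43, 15]]
[[75, 35, 5], [98, 54, 21], [106, 61, 23], [89, 46, 12], [73, 35, 1]]
[(5.55, 203, -0.12313300492610839)]
t 5.60 rack x -0.0663 y 0.0118 tip-deck -0.0054 pos [ 0.4814 -0.0113  0.0636] yaw err 0.12 F [ 0.3   0.13 -0.56] w 0.0514 Frack y 0.07
```

Run:
```python
import cv2
a=cv2.imread('pics/top5.png')[165:260,130:320];cv2.imwrite('pics/t5c.png',cv2.resize(a,None,fx=4.2,fy=4.2,interpolation=cv2.INTER_CUBIC))
```

```text
(no output)
```

View pics/t5c.png

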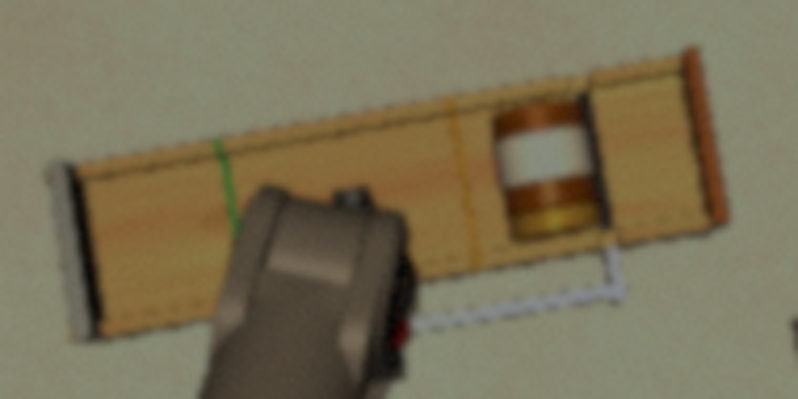

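The jar is already rolling: centre at about (548,170) in the crop, rack y about -0.12, so the gate must be fully down. I'll move over the channel and re-measure.

```bash
python3 -m handwheel '[{"travel":[0.034,0.006,0.003],"yaw":0},{"travel":[0.031,0.011,0],"yaw":0}]' | sed -n '1,2p'
python3 - <<'E'
from h import *
print(jar(1,'pics/top6.png'));st()
a=cv2.cvtColor(cv2.imread('pics/top6.png'),cv2.COLOR_BGR2RGB)
# label extents along the axis line, for top5 and top6
for f in('top5','top6'):
    a=cv2.cvtColor(cv2.imread(f'pics/{f}.png'),cv2.COLOR_BGR2RGB);b=cv2.cvtColor(cv2.imread('pics/top0.png'),cv2.COLOR_BGR2RGB)
    for y in np.arange(-.2,-.0,.006):
        u=proj('top',world(p,[.005,y,deck(y,p[3])+.05]))[0].astype(int);print(f'{y:.3f}',a[u[1],u[0]].tolist(),end=' ')
    print()
E
```

```text
t: 5.8
position: [0.5469, 0.0049, 0.067]
[(5.8, 216, -0.07454629629629628)]
t 5.85 rack x 0.0084 y 0.0188 tip-deck -0.0015 pos [0.5537 0.0088 0.0672] yaw err 0.29 F [6.87 2.52 0.77] w 0.0514 Frack y 1.27
-0.200 [135, 102, 57] -0.194 [136, 104, 57] -0.188 [136, 104, 57] -0.182 [136, 104, 56] -0.176 [135, 104, 58] -0.170 [132, 101, 54] -0.164 [79, 61, 36] -0.158 [58, 54, 45] -0.152 [107, 100, 82] -0.146 [133, 128, 105] -0.140 [135, 137, 114] -0.134 [134, 138, 121] -0.128 [136, 141, 127] -0.122 [135, 139, 125] -0.116 [136, 141, 125] -0.110 [134, 135, 114] -0.104 [133, 125, 103] -0.098 [111, 102, 84] -0.092 [97, 86, 70] -0.086 [113, 80, 47] -0.080 [135, 98, 55] -0.074 [135, 98, 54] -0.068 [135, 96, 47] -0.062 [131, 95, 38] -0.056 [136, 99, 55] -0.050 [136, 99, 55] -0.044 [136, 97, 54] -0.038 [134, 99, 54] -0.032 [136, 100, 54] -0.026 [135, 99, 55] -0.020 [135, 98, 54] -0.014 [135, 99, 54] -0.008 [135, 98, 54] -0.002 [134, 98, 55] 
-0.200 [138, 106, 59] -0.194 [137, 105, 57] -0.188 [137, 105, 58] -0.182 [137, 106, 57] -0.176 [138, 107, 59] -0.170 [135, 103, 57] -0.164 [79, 62, 37] -0.158 [46, 38, 28] -0.152 [116, 90, 49] -0.146 [138, 106, 59] -0.140 [138, 109, 61] -0.134 [137, 107, 59] -0.128 [137, 104, 58] -0.122 [113, 95, 67] -0.116 [123, 114, 93] -0.110 [136, 132, 109] -0.104 [137, 140, 120] -0.098 [137, 142, 126] -0.092 [137, 142, 129] -0.086 [136, 140, 127] -0.080 [136, 141, 124] -0.074 [137, 139, 118] -0.068 [136, 131, 108] -0.062 [118, 109, 90] -0.056 [105, 87, 64] -0.050 [134, 97, 55] -0.044 [137, 99, 56] -0.038 [137, 100, 55] -0.032 [137, 100, 53] -0.026 [139, 102, 57] -0.020 [135, 99, 55] -0.014 [118, 87, 47] -0.008 [34, 27, 18] -0.002 [29, 24, 18]
```

Run:
```python
from h import *
jar(1,'pics/top7.png');st()
# cross-correlate brightness/saturation profiles along the jar axis with top0's label profile via edge fit
ys=np.arange(-.23,-.0,.001)
def prof(f):
    a=cv2.cvtColor(cv2.imread(f'pics/{f}.png'),cv2.COLOR_BGR2HSV)[...,1].astype(np.float32);o=0
    for x in(-.004,.0,.004):
        u=proj('top',world(p,[(x,y,deck(y,p[3])+.055) for y in ys])).astype(np.float32);o=o+cv2.remap(a,u[:,:1],u[:,1:],cv2.INTER_LINEAR).ravel()
    return o/3
for f,t in(('top0',0),('top5',5.55),('top6',5.8),('top7',5.85)):
    q=prof(f);i=np.where(q[:205]<105)[0];m=q<105;print(f,t,'label',ys[i].min().round(3),ys[i].max().round(3),np.mean(ys[i]).round(4))
```

```text
t 5.90 rack x 0.0055 y 0.0188 tip-deck -0.0019 pos [0.5507 0.0083 0.0669] yaw err 0.33 F [0.13 0.67 0.83] w 0.0513 Frack y 0.64
top0 0 label -0.221 -0.155 -0.1874
top5 5.55 label -0.161 -0.09 -0.1255
top6 5.8 label -0.161 -0.055 -0.0925
top7 5.85 label -0.161 -0.047 -0.0851
```

```bash
python3 -m handwheel '[{"travel":[0,0,-0.009],"yaw":0},{"travel":[-0.0007,0.004,-0.009],"yaw":0}]' | sed -n '1,1p'
python3 - <<'E'
from h import *
st()
E
```

```text
t: 6.1
t 6.10 rack x -0.0005 y 0.0200 tip-deck -0.0208 pos [0.5446 0.0084 0.0479] yaw err 0.01 F [ 0.13 -0.3   0.39] w 0.0510 Frack y -0.32
```

```bash
python3 -m handwheel '[{"travel":[-0.0022,0.0123,-0.0005],"yaw":0},{"travel":[-0.003,0.0167,-0.0007],"yaw":0}]' | sed -n '1,1p'
python3 -c "
from h import *
st()"
python3 -m handwheel '[{"travel":[-0.003,0.0167,-0.0007],"yaw":0}]' | sed -n '1,1p'
python3 -c "
from h import *
st()"
```

```text
t: 6.3
t 6.30 rack x -0.0008 y 0.0506 tip-deck -0.0204 pos [0.5389 0.0385 0.0468] yaw err -0.03 F [-1.03  0.44  0.88] w 0.0513 Frack y 0.61
t: 6.4
t 6.40 rack x -0.0004 y 0.0690 tip-deck -0.0200 pos [0.5361 0.0567 0.0464] yaw err 0.09 F [ 0.31 -0.29  1.  ] w 0.0513 Frack y -0.34
```

```bash
python3 -m handwheel '[{"travel":[-0.0028,0.0157,-0.0006],"yaw":0},{"travel":[-0.0027,0.0148,-0.0006],"yaw":0}]' | sed -n '1,1p'
python3 -c "
from h import *
st()"
python3 -m handwheel '[{"travel":[-0.0025,0.0138,-0.0006],"yaw":0},{"travel":[-0.0023,0.0128,-0.0005],"yaw":0}]' | sed -n '1,1p'
python3 -c "
from h import *
st()"
```

```text
t: 6.6
t 6.60 rack x -0.0002 y 0.1005 tip-deck -0.0195 pos [0.5307 0.0877 0.0454] yaw err 0.16 F [-0.59 -0.3   0.05] w 0.0512 Frack y -0.19
t: 6.8
t 6.80 rack x 0.0004 y 0.1269 tip-deck -0.0192 pos [0.5266 0.1137 0.0445] yaw err 0.14 F [-0.    0.01  1.05] w 0.0514 Frack y 0.01
```

```bash
python3 -m handwheel '[{"travel":[-0.002,0.0113,-0.0005],"yaw":0},{"travel":[-0.0018,0.0103,-0.0004],"yaw":0},{"travel":[-0.0018,0.0098,-0.0004],"yaw":0}]' | sed -n '1,1p'
python3 -c "
from h import *
st()"
python3 -m handwheel '[{"travel":[-0.0017,0.0094,-0.0004],"yaw":0}]' | sed -n '1,1p'
python3 -c "
from h import *
st()"
```

```text
t: 7.1
t 7.10 rack x 0.0009 y 0.1579 tip-deck -0.0190 pos [0.5216 0.1444 0.0433] yaw err 0.10 F [-0.1  -0.47  0.24] w 0.0513 Frack y -0.45
t: 7.2
t 7.20 rack x 0.0009 y 0.1674 tip-deck -0.0190 pos [0.5199 0.1537 0.0429] yaw err 0.09 F [ 0.24 -0.35 -0.41] w 0.0513 Frack y -0.38
```

```bash
python3 -m handwheel '[{"travel":[-0.0014,0.0079,-0.0003],"yaw":0},{"travel":[-0.0012,0.0064,-0.0003],"yaw":0},{"travel":[-0.001,0.0054,-0.0002],"yaw":0},{"travel":[-0.0008,0.0044,-0.0002],"yaw":0},{"travel":[-0.0005,0.003,-0.0001],"yaw":0},{"travel":[-0.0003,0.0019,0],"yaw":0},{"travel":[0,0,0],"yaw":0},{"travel":[0,0,0],"yaw":0},{"travel":[0,0,0],"yaw":0},{"travel":[0,0,0],"yaw":0}]' | sed -n '1,1p'
python3 - <<'E'
from h import *
st()
a=cv2.cvtColor(eyes.capture('scene')['color'],cv2.COLOR_RGB2BGR)
cv2.imwrite('pics/s8.png',cv2.resize(a[90:240,220:400],None,fx=4,fy=4,interpolation=cv2.INTER_CUBIC))
E
```

```text
t: 8.2
t 8.20 rack x 0.0009 y 0.1964 tip-deck -0.0186 pos [0.5148 0.1823 0.042 ] yaw err 0.10 F [-0.39  1.57  1.59] w 0.0514 Frack y 1.62
```

View pics/s8.png

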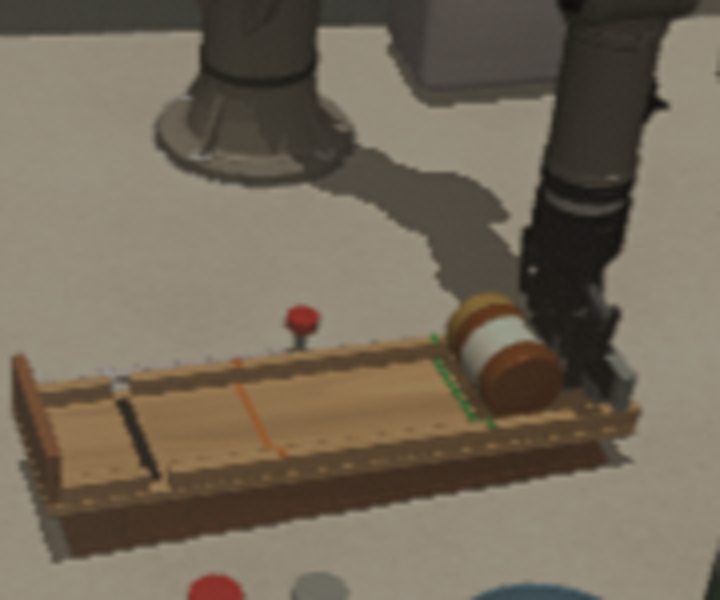

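The picture shows the jar at about (505,350), square in the channel against the fingers just beyond the green line. The gate is down at about (135,430). I'll hold a little longer, then lift straight away.

```bash
python3 -m handwheel '[{"travel":[0,0,0],"yaw":0},{"travel":[0,0,0],"yaw":0},{"travel":[0,0,0],"yaw":0},{"travel":[0,0,0],"yaw":0},{"travel":[0,0,0],"yaw":0},{"travel":[0,0,0],"yaw":0},{"travel":[0,0,0],"yaw":0},{"travel":[0,0,0],"yaw":0}]' | sed -n '1,4p'
python3 -m handwheel '[{"travel":[-0.0004,0.002,0.02],"yaw":0},{"travel":[0,0,0.035],"yaw":0},{"travel":[0,0,0.045],"yaw":0},{"travel":[0,0,0.035],"yaw":0},{"travel":[0,0,0.015],"yaw":0},{"travel":[0,0,0],"yaw":0},{"travel":[0,0,0],"yaw":0},{"travel":[0,0,0],"yaw":0},{"travel":[0,0,0],"yaw":0},{"travel":[0,0,0],"yaw":0}]' | sed -n '1,4p'
python3 -m handwheel '[{"travel":[0,0,0],"yaw":0},{"travel":[0,0,0],"yaw":0},{"travel":[0,0,0],"yaw":0},{"travel":[0,0,0],"yaw":0},{"travel":[0,0,0],"yaw":0},{"travel":[0,0,0],"yaw":0},{"travel":[0,0,0],"yaw":0},{"travel":[0,0,0],"yaw":0}]' | sed -n '1,2p'
python3 - <<'E'
from h import *
a=cv2.cvtColor(eyes.capture('scene')['color'],cv2.COLOR_RGB2BGR)
cv2.imwrite('pics/s9.png',cv2.resize(a[90:240,220:400],None,fx=4,fy=4,interpolation=cv2.INTER_CUBIC))
E
```

```text
t: 9.05
position: [0.5148, 0.1822, 0.0418]
ee_rot: [[-0.179, 0.984, 0.0], [0.984, 0.179, 0.0], [0.0, 0.0, -1.0]]
contact_force: [-0.9, 0.8, 0.8]
t: 10.05
position: [0.5137, 0.1839, 0.1906]
ee_rot: [[-0.179, 0.984, -0.002], [0.984, 0.179, -0.001], [-0.001, -0.002, -1.0]]
contact_force: [-1.0, 0.0, -0.6]
t: 10.85
position: [0.5144, 0.1841, 0.1918]
```

View pics/s9.png

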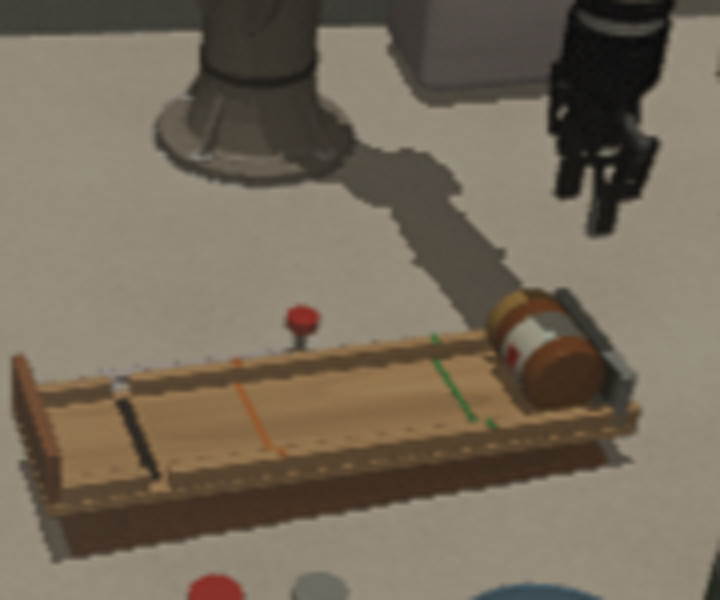

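The jar at about (548,350) rests square against the stop, and the hand is clear above it. I'll let it settle a moment more and hand in.

```bash
python3 -m handwheel '[{"travel":[0,0,0],"yaw":0},{"travel":[0,0,0],"yaw":0},{"travel":[0,0,0],"yaw":0},{"travel":[0,0,0],"yaw":0},{"travel":[0,0,0],"yaw":0},{"travel":[0,0,0],"yaw":0},{"travel":[0,0,0],"yaw":0},{"travel":[0,0,0],"yaw":0}]' | sed -n '1,1p'
python3 -c "
from plant import arm
print(arm.job_done())"
```

```text
t: 11.7
the job is handed in; nothing more can be done
None
```

I handed the job in at 11.7 s with the jar square against the end stop and the gate down. The gate dropped while I was still feeling for the knob, but I caught the jar past the orange line and slowed it gradually. I held it about 1.5 s beyond the green line before letting it roll on; jar speeds and contact forces come from the hand's motion and were not measured directly, and no verdict came back.

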